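Sort the printmaking tools from drip board and bench into their trays

TASK

The washed printmaking tools are dry: put them away by kind, both ink knives in the white enamel tray and the small ink roller in the red tray. The wide knife and the roller hang by their handle holes on the pegs of the sloping drip board, so lift each one up clear of its peg without wrenching it; the long knife lies on the bench. Lay every tool down flat inside its tray rather than dropping it, the roller on its wire feet with the rubber off the tray floor, and leave the ink tin, the swab box and the bottle undisturbed.

Things in the scene. Friction and masses are not known exactly. Their poses are not given: they have to be found in the camera images.
- board: Fixed cream drip board on dark legs. Its flat face (280 mm down the slope, 270 mm wide) is 40 degrees from level, falling towards the board's +x: 205 mm high at x = -107 mm, 25 mm at x = +107 mm. Origin on the bench under the face's middle, z up, y across. 9 mm side lips; trough in front, 22 mm high, to x = 138 mm
- board_peg (a point): Foot of the middle, empty peg on the face, 105 mm up the slope from its middle. Three steel pegs, 6 mm thick, stand square to the face and 28 mm out of it, in a level row at y = -70, 0 and +70 mm of the board. The wide knife hangs on one outer peg and the roller on the other; which on which varies
- wide_knife: Wide ink knife: pale wooden handle 24 mm wide (y), 16 thick (z), x = -96 to 25 mm; steel blade 50 mm wide to x = 122 mm; about 90 g. Origin on the handle's underside, beneath the place to grip (near its balance); x to the blade tip, z out of its upper face. 12 mm hole through the handle at x = -80 mm. Starts on a peg, underside on the board's face, x down the slope, z square to the face
- wide_knife_heel (a point): Middle of the wide knife's handle end (x = -96 mm).
- wide_knife_tip (a point): Tip of the wide knife's blade (x = 122 mm).
- long_knife: Long ink knife lying on the bench: yellow plastic handle 24 mm wide (y), 16 thick (z), x = -96 to 25 mm; steel blade 24 mm wide to x = 147 mm; about 70 g. Origin on the handle's underside, beneath the place to grip (near its balance); x to the blade tip, z up
- long_knife_heel (a point): Middle of the long knife's handle end (x = -96 mm).
- long_knife_tip (a point): Tip of the long knife's blade (x = 147 mm).
- roller: Small ink roller: green handle 24 mm wide (y), 20 thick (z), x = -96 to 22 mm, 12 mm hole at x = -80; wire fork 80 mm wide; dark rubber roller 32 mm thick, 64 long, axle along y at x = 85, z = 22 mm; 160 g. Origin on the handle's underside, beneath the place to grip; x to the roller, z away from the feet. Starts on a peg, feet and handle on the board's face, x down the slope, z square to the face
- roller_heel (a point): Middle of the roller's handle end (x = -96 mm).
- roller_tip (a point): Between the front ends of the roller's two wire feet (x = 100 mm). The feet run at y = +-37 mm and z = 0, level with the handle's underside, and keep the rubber 6 mm off what it lies on
- white_tray: Fixed white enamel tray with a dark blue rim, for the ink knives: 290 mm (x) by 165 mm (y) outside, 32 mm high with a rim to 35 mm, walls and floor 4 mm thick. Origin under its centre, z up.
- white_tray_floor (a point): Centre of the white tray's inner floor, axes as the tray.
- red_tray: Fixed red plastic tray for the roller, same size as the white one: 290 mm (x) by 165 mm (y) outside, 35 mm high, walls and floor 4 mm thick. Origin under its centre, z up.
- red_tray_floor (a point): Centre of the red tray's inner floor, axes as the tray.
- ink_tin: Black round ink tin, 90 mm across, 55 mm high, origin under its centre. Bystander.
- swab_box: Clear plastic box of cotton swabs, 80 x 110 x 50 mm high, origin under its centre. Bystander.
- bottle: White bottle with a green label and red cap, 62 mm across, 155 mm high, origin under its centre. Bystander.
There are look-alikes about, which are no part of the job. There is more than one size of the wide_knife; the job needs the middle-sized. Of the things that look like the roller, the larger one is meant.

How it is judged:
By the outcome, as a careful person would: the job done as asked, in the order asked, and still so for the second after the job is handed in, with the robot touching nothing.
It also fails if it takes over 69 s, if anything falls off the work surface, if the arm or the gripper's body presses on something with over 40 N, if the wrist force passes 120 N, or if a joint passes its speed limit or range.

ROBOT

A 6-joint arm with a two-finger parallel gripper is mounted at the origin on the work surface. World frame = base frame: x ahead of the robot, y to its left, z up, the work surface at z = 0. Lengths are in m, angles in degrees, forces in N, time in s.
With the tool pointing down it reaches from about 0.4 to 0.825 m from the base axis. Payload 7 kg.
Tool frame: the origin (TCP) lies midway between the tips of the shut fingers; the grasp point (between the pads) lies r.tcp_to_grasp behind it (r.tcp_to_grasp is the distance from the TCP to the grasp point, in m); x points along the fingers, y is the direction in which the jaws open and shut, and the axes are right-handed (so a half turn about x gives the same grasp; the last joint's range is limited). The gripper opens to 88 mm and grips with 3 to 60 N. Pads are 19 mm wide; open, the fingers measure 130 mm over their backs; the gripper's body (78 mm by 193 mm) begins 47 mm behind the grasp point.
Start: joints at [-60.671, 20.546, 0.682, 0, -70.136, -16.507], TCP at [0.15, -0.658, 0.227] pointing down, gripper open.
Joint ranges: [-176.03, 176.03], [-82.01, 121.73], [-58.28, 71.71], [-173.87, 95.51], [-174.79, -0.11], [-173.66, 173.66]. Speed limits (degrees/s): [136.94, 136.94, 172.46, 180, 180, 180].

INTERFACE

Orientations are given as [roll, pitch, yaw] about the fixed x, y, z axes, in that order (R = Rz(yaw) Ry(pitch) Rx(roll)).
In Python, from plant import r gives the robot as it stands.
- The arm moves only by the tool carry_out, never from a script. Its argument "moves" is a list of rows, each a list of 7 numbers: the shift along the world's x, y, z in mm, then the turn, a rotation vector about the world's x, y, z in rad, then the opening in per cent of the stroke, from 0 (shut) to 100 (fully open). In form: [[x, y, z, wx, wy, wz, claw], ...]. A call has 1 to 5 rows; each row is the pose to reach, as a shift and turn from the pose commanded when the call began; what a row does not reach only later rows make up. A row lasts 1/10 s, in which the tool goes at most 50 mm and 8.59 degrees, less where a joint would pass 70% of its speed; a pose out of reach is approached as far as the arm can. A call with a gripper value outside its range is refused whole. The fingers move at their own pace and stop on an object; "squeeze" is the grip in N (left out, the last holds). Time passes only in rows, so rows that repeat a pose let the fingers close. It gives the time, the measured TCP pose, the force and the opening at its end, in the units of the state.
- r.get_state(): the state, without advancing time (a new reading comes with each control period).
- r.capture(name): name is "scene" or "side" or "wrist"; returns the picture (400x640x3 uint8, blue, green, red); there is no depth.
- r.camera_params(name): a dict with "K" (3x3 intrinsics, pixels), "rvec" (rotation vector, rad) and "tvec" (3), from world to camera coordinates, as OpenCV has them. Camera axes: x right, y down, z forward; pixel columns grow to the right and rows downward; lengths in m; the calibration is good to about 2 mm. The wrist camera is an equidistant fisheye: a pixel r from the principal point sees the ray r / f radians off the axis. A picture is of the moment at which its call begins: read the wrist's pose just before it. camera_params takes no time and is no camera call; for the wrist camera it gives the pose at the moment of the call.
- r.close_job(): hands the job in, once; it reports no verdict.
The state is a dict: "time_s": time; "joints": joint angles; "qd": joint speeds; "joint_torque": joint torques, N m; "tcp_pos": TCP position; "eef_rot": TCP orientation; "contact_force": force on the tool from outside, world axes, zero at the start; "moment": the same for the moment, N m; "gripper_width": finger opening in m.
Only numpy, scipy, OpenCV 4.12 (cv2) and the standard library are available. Lean on these libraries where they do the work, as an engineer would, in place of code of your own. Each camera call takes 0.05 s, during which the arm holds its last target. There are 200 camera calls.

## Working session

There is one attempt and no reset: what is moved stays moved. The work goes in short steps, Python scripts to look and compute and a tool call to move; the robot and the scene stay as the last step left them, time stands still between calls to the robot, and variables do not carry over. Pictures are saved under pics/ and viewed, about 8 in all and at most 12, crops included, and the job is handed in when it is done.

Besides the shell and the picture viewer there is one more tool, called after "Request:" by a JSON object that holds its "api" and its "payload". carry_out: Moves the arm, as the interface text tells. Its arguments: {"type":"object","properties":{"moves":{"type":"array"},"squeeze":{"type":"number"}},"required":["moves"]}

```bash
mkdir -p pics; ls
python3 - <<'E'
from plant import r
import cv2,numpy as np
s=r.get_state();print(s['time_s'],s['tcp_pos'],s['eef_rot'],r.tcp_to_grasp)
for n in('scene','side'):
    im=r.capture(n);cv2.imwrite(f'pics/{n}0.png',im)
    p=r.camera_params(n);print(n,p)
E
```

```text
pics
0.0 [ 0.14966864 -0.65770551  0.22562459] [ 94.06791799  89.90664057 106.88257124] 0.0188
scene {'K': array([[416.19728618,   0.        , 321.77755318],
       [  0.        , 416.19728618, 198.54089855],
       [  0.        ,   0.        ,   1.        ]]), 'rvec': array([ 1.85949125,  1.29094935, -0.68941936]), 'tvec': array([-0.27046288, -0.11548115,  1.61637376])}
side {'K': array([[452.26057408,   0.        , 316.02480851],
       [  0.        , 452.26057408, 200.31229621],
       [  0.        ,   0.        ,   1.        ]]), 'rvec': array([ 0.79340003, -2.68929025,  0.94491723]), 'tvec': array([0.47427261, 0.1974826 , 1.31238516])}
```

View pics/scene0.png

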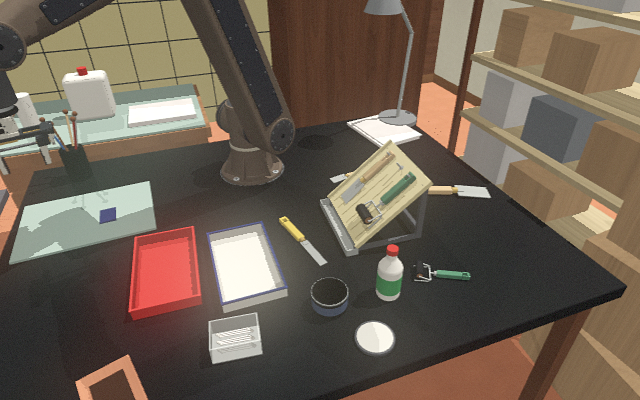

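View pics/side0.png

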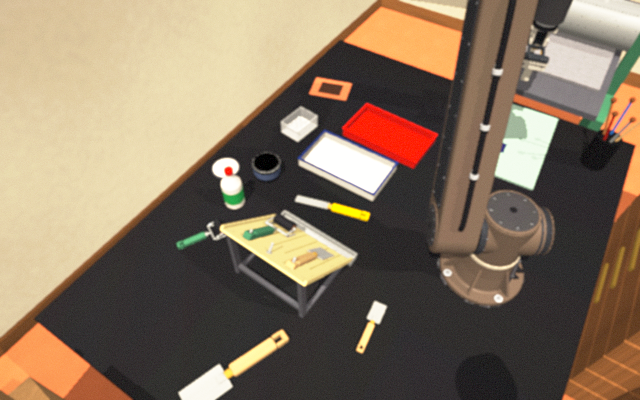

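The scene picture shows the red tray (165,270), white tray (247,263), long knife (303,240), and the board (378,200) with the roller nearest and the wide knife behind it. The side picture shows the board at (290,245), and the loose big and small knives on the bench are the look-alikes.

```bash
cat > h.py <<'E'
from plant import r
import cv2,numpy as np
from scipy.spatial.transform import Rotation as R
def ray(n,uv,p=None):
    p=p or r.camera_params(n);Rc=cv2.Rodrigues(np.array(p['rvec']))[0];K=p['K']
    d=np.array([(uv[0]-K[0,2])/K[0,0],(uv[1]-K[1,2])/K[1,1],1.])
    if n=='wrist':
        t=np.hypot(d[0],d[1]);d=np.array([d[0]/t*np.sin(t),d[1]/t*np.sin(t),np.cos(t)])
    d=Rc.T@d;return -Rc.T@np.array(p['tvec']),d/np.linalg.norm(d)
def plane(n,uv,z,p=None):
    c,d=ray(n,uv,p);return c+d*(z-c[2])/d[2]
def tri(*obs):
    A=np.zeros((3,3));b=np.zeros(3)
    for o in obs:
        c,d=ray(*o);P=np.eye(3)-np.outer(d,d);A+=P;b+=P@c
    x=np.linalg.solve(A,b);return x
def proj(n,X,p=None):
    p=p or r.camera_params(n);Rc=cv2.Rodrigues(np.array(p['rvec']))[0];K=p['K']
    c=Rc@np.array(X)+p['tvec']
    if n=='wrist':
        t=np.arctan2(np.hypot(c[0],c[1]),c[2]);q=c[:2]/np.hypot(c[0],c[1])*t
    else:q=c[:2]/c[2]
    return q*K[0,0]+K[:2,2]
def crop(im,name,x0,x1,y0,y1,k):
    cv2.imwrite(f'pics/{name}.png',cv2.resize(im[y0:y1,x0:x1],None,fx=k,fy=k,interpolation=cv2.INTER_CUBIC))
E
python3 - <<'E'
from h import *
a=cv2.imread('pics/scene0.png');b=cv2.imread('pics/side0.png')
A=cv2.resize(a[135:255,310:440],None,fx=5,fy=5,interpolation=2);B=cv2.resize(b[200:320,210:365],None,fx=5,fy=5,interpolation=2)
cv2.imwrite('pics/cs.png',A);cv2.imwrite('pics/cd.png',B)
for n,im in(('scene',a),('side',b)):
    h=cv2.cvtColor(im,cv2.COLOR_BGR2HSV)
    def big(m,k=1):
        c,_=cv2.findContours(m,0,2);return sorted(c,key=cv2.contourArea)[-k:]
    # trays: red mask, rim at z=.035
    m=cv2.inRange(h,(0,170,90),(8,255,255))|cv2.inRange(h,(173,170,90),(180,255,255))
    c=big(m)[0]
    P=np.array([plane(n,q[0],.035)[:2] for q in cv2.convexHull(c)],np.float32)
    print(n,'red',cv2.minAreaRect(P),cv2.boundingRect(c))
    w=cv2.inRange(h,(100,70,60),(130,255,200))
    for c in big(w,2):
        P=np.array([plane(n,q[0],.035)[:2] for q in cv2.convexHull(c)],np.float32)
        print(n,'blue',cv2.minAreaRect(P),cv2.boundingRect(c))
    y=cv2.inRange(h,(20,170,110),(35,255,255))
    for c in big(y,2):
        P=np.array([plane(n,q[0],.012)[:2] for q in cv2.convexHull(c)],np.float32)
        print(n,'yel',cv2.minAreaRect(P),cv2.boundingRect(c))
tips={'scene':(325,263),'side':(297,200)}
for n in tips: print(plane(n,tips[n],.008))
E
```

```text
scene red ((0.6332313418388367, -0.38678985834121704), (0.09466851502656937, 0.03182107210159302), 86.47277069091797) (128, 304, 42, 16)
scene blue ((-0.4477902054786682, -0.7194491624832153), (0.1575455367565155, 0.007535329554229975), 19.3682861328125) (55, 136, 10, 14)
scene blue ((0.1747799813747406, -0.5006015300750732), (0.06868597120046616, 0.044022440910339355), 2.148329019546509) (100, 208, 16, 15)
side red ((0.4704142212867737, -0.32966503500938416), (0.21008552610874176, 0.30838653445243835), 87.43297576904297) (342, 103, 96, 66)
side blue ((0.7103199362754822, 0.07010653614997864), (0.08297951519489288, 0.038599975407123566), 42.31924057006836) (254, 170, 26, 11)
side blue ((0.5259335041046143, -0.13766184449195862), (0.1781102418899536, 0.3041524291038513), 89.34932708740234) (297, 129, 102, 39)
side yel ((-0.3317488133907318, -0.15147168934345245), (0.024784240871667862, 0.006118839606642723), 87.4914779663086) (611, 280, 5, 7)
side yel ((0.4182014763355255, 0.03379184007644653), (0.13201428949832916, 0.041310619562864304), 12.794703483581543) (329, 202, 42, 20)
[0.60049738 0.07759406 0.008     ]
[0.58338086 0.08340525 0.008     ]
```

View pics/cs.png

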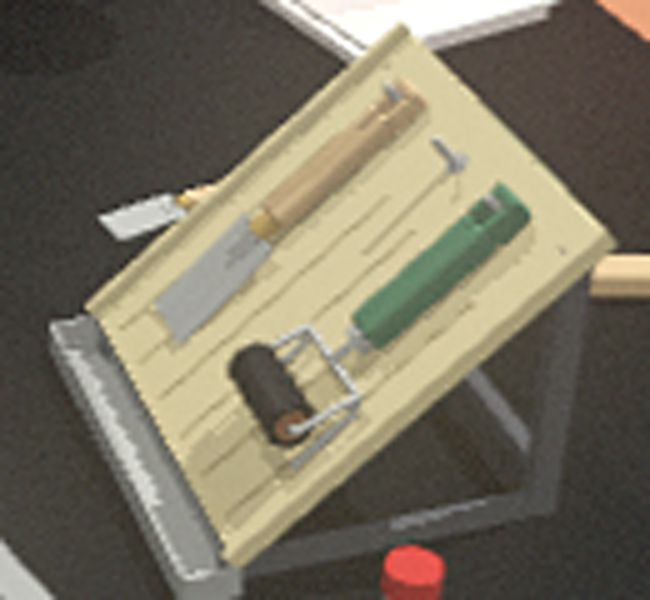

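View pics/cd.png

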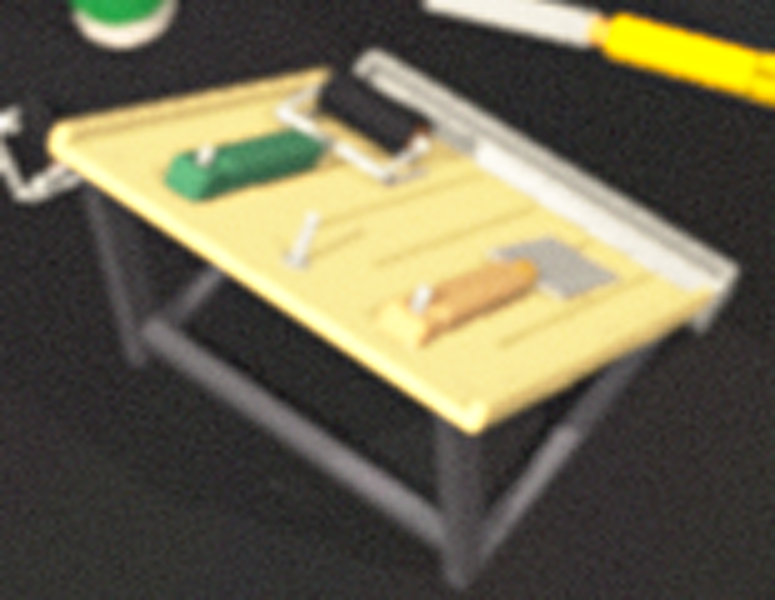

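Run:
```python
from h import *
S=lambda x,y:('scene',(310+x/5,135+y/5)); D=lambda x,y:('side',(210+x/5,200+y/5))
pts=dict(cornK=(S(403,28),D(472,415)),cornR=(S(610,243),D(62,140)),pegfoot=(S(455,167),D(297,260)),pegtip=(S(437,143),D(313,215)),
 kpegtip=(S(386,88),D(424,290)),rpegtip=(S(492,200),D(207,152)),khandend=(S(265,225),D(532,268)),rhandend=(S(360,335),D(318,145)))
for k,v in pts.items():
    x=tri(*v);print(k,x.round(4),[ (proj(o[0],x)-o[1]).round(1) for o in v])
# trays: corners by mask
a=cv2.imread('pics/scene0.png');b=cv2.imread('pics/side0.png')
# low-sat scene red
h=cv2.cvtColor(a,cv2.COLOR_BGR2HSV)
m=cv2.inRange(h,(0,120,60),(12,255,255))|cv2.inRange(h,(170,120,60),(180,255,255));m[:,:110]=0;m[:215]=0;m[325:]=0;m[:,220:]=0
def tray(n,m,z=.035):
    c=max(cv2.findContours(m,0,2)[0],key=cv2.contourArea)
    P=np.array([plane(n,q[0],z)[:2] for q in c],np.float32)
    print(n,cv2.minAreaRect(P),cv2.boundingRect(c))
    H=cv2.convexHull(c)[:,0].astype(np.float32)
    q=cv2.approxPolyDP(H,5,True)[:,0]
    for p in q: print('  ',p,plane(n,p,.035)[:2].round(3),plane(n,p,0)[:2].round(3))
tray('scene',m)
hb=cv2.cvtColor(b,cv2.COLOR_BGR2HSV)
mb=cv2.inRange(hb,(0,150,90),(8,255,255))|cv2.inRange(hb,(173,150,90),(180,255,255));mb[:,:335]=0;mb[175:]=0;mb[:,445:]=0
tray('side',mb)
mw=cv2.inRange(h,(100,50,50),(135,255,255));z=np.zeros_like(mw);z[215:312,200:292]=mw[215:312,200:292];tray('scene',z)
mw=cv2.inRange(hb,(100,50,50),(135,255,255));z=np.zeros_like(mw);z[125:200,293:400]=mw[125:200,293:400];z=cv2.morphologyEx(z,3,np.ones((5,5)));tray('side',z)
# long knife
for n,hh in(('scene',h),('side',hb)):
    y=cv2.inRange(hh,(18,110,90),(38,255,255))
    if n=='scene': y[:210]=0;y[:,:270]=0;y[:,320:]=0
    else: y[:195]=0;y[230:]=0;y[:,:320]=0;y[:,375:]=0
    c=max(cv2.findContours(y,0,2)[0],key=cv2.contourArea)
    P=np.array([plane(n,q[0],.01)[:2] for q in c],np.float32);print(n,'yel',cv2.minAreaRect(P),P.mean(0))
    v=cv2.fitLine(P,2,0,.01,.01).ravel();print(v,np.degrees(np.arctan2(v[1],v[0])))
```

```text
cornK [0.3362 0.4054 0.2049] [array([0., 0.]), array([ 0.1, -0. ])]
cornR [0.6011 0.3897 0.2015] [array([-1.1, -0.2]), array([-1.1,  0.3])]
pegfoot [0.4668 0.3716 0.1798] [array([-0.6, -0.1]), array([-0.7,  0.3])]
pegtip [0.4672 0.3562 0.2001] [array([-0.9, -0.2]), array([-1. ,  0.4])]
kpegtip [0.3957 0.3609 0.2   ] [array([-0.4, -0.1]), array([-0.5,  0.2])]
rpegtip [0.5353 0.3544 0.1996] [array([-0.9, -0.2]), array([-1. ,  0.3])]
khandend [0.3887 0.2811 0.115 ] [array([-1.7, -0.6]), array([-2. ,  0.9])]
rhandend [0.5283 0.2793 0.1203] [array([-1.2, -0.3]), array([-1.3,  0.5])]
scene ((0.4995129406452179, -0.3482564091682434), (0.18382343649864197, 0.3524647653102875), 87.43303680419922) (123, 226, 79, 99)
   [193. 226.] [ 0.333 -0.252] [ 0.285 -0.253]
   [201. 303.] [ 0.651 -0.265] [ 0.618 -0.267]
   [155. 323.] [ 0.675 -0.373] [ 0.642 -0.38 ]
   [124. 323.] [ 0.649 -0.441] [ 0.615 -0.451]
   [134. 237.] [ 0.324 -0.421] [ 0.276 -0.43 ]
side ((0.46987372636795044, -0.3295014202594757), (0.210974782705307, 0.3092735707759857), 87.34031677246094) (341, 102, 98, 67)
   [341. 127.] [ 0.6
[... 549 characters left out ...]
488388062, -0.13627979159355164), (0.18121016025543213, 0.3036658763885498), 88.17953491210938) (297, 129, 102, 41)
   [297. 156.] [ 0.679 -0.058] [ 0.699 -0.086]
   [327. 129.] [ 0.664 -0.229] [ 0.684 -0.262]
   [398. 164.] [ 0.373 -0.212] [ 0.383 -0.245]
   [392. 169.] [ 0.38  -0.181] [ 0.39  -0.212]
scene yel ((0.4199502468109131, 0.032916903495788574), (0.13796429336071014, 0.031194403767585754), 13.707830429077148) [0.4338556  0.03525574]
[0.9693635  0.24563058 0.4338556  0.03525573] 14.219102
side yel ((0.42114394903182983, 0.03292280435562134), (0.13692258298397064, 0.04354894533753395), 12.803886413574219) [0.41713783 0.03252976]
[0.98027295 0.19764863 0.4171378  0.03252976] 11.39949
```

Request:
{"api": "carry_out", "payload": {"moves": [[30, 40, 0, 0, 0, 0, 80], [60, 80, 0, 0, 0, 0, 80], [90, 120, 0, 0, 0, 0, 80], [120, 160, 0, 0, 0, 0, 80], [150, 200, 0, 0, 0, 0, 80]]}}

```text
time_s: 0.6
tcp_pos: [0.3004, -0.4563, 0.2263]
eef_rot: [110.4, 90.0, 123.2]
contact_force: [1.5, -0.3, -0.0]
gripper_width: 0.0703
```

Request:
{"api": "carry_out", "payload": {"moves": [[30, 40, 0, 0, 0, 0, 80], [60, 80, 0, 0, 0, 0, 80], [90, 120, 0, 0, 0, 0, 80], [120, 160, 0, 0, 0, 0, 80], [150, 200, 0, 0, 0, 0, 80]]}}

```text
time_s: 1.1
tcp_pos: [0.4505, -0.2562, 0.2266]
eef_rot: [9.6, 90.0, 22.4]
contact_force: [1.8, -0.2, 0.5]
gripper_width: 0.0699
```

Request:
{"api": "carry_out", "payload": {"moves": [[0, 50, 0, 0, 0, 0, 80], [0, 100, 0, 0, 0, 0, 80], [0, 150, 0, 0, 0, 0, 80], [0, 200, 0, 0, 0, 0, 80], [0, 200, 0, 0, 0, 0, 80]]}}

```text
time_s: 1.6
tcp_pos: [0.4498, -0.0533, 0.2267]
eef_rot: [34.8, 89.9, 48.0]
contact_force: [0.7, -1.0, 0.0]
gripper_width: 0.0701
```

Run:
```python
from h import *
s=r.get_state();print(s['time_s'],s['tcp_pos'],s['eef_rot'],s['joints'])
p=r.camera_params('wrist');print(p)
im=r.capture('wrist');cv2.imwrite('pics/w1.png',im)
import pickle;pickle.dump(p,open('w1.pkl','wb'))
for X in[(.455,.0415,.01),(.592,.08,.005),(.362,.018,.01),(.4668,.3716,.182),(.527,-.136,.004)]:print(proj('wrist',X,p).round())
h=cv2.cvtColor(im,cv2.COLOR_BGR2HSV)
y=cv2.inRange(h,(18,130,90),(38,255,255))
for c in sorted(cv2.findContours(y,0,2)[0],key=cv2.contourArea)[-2:]:
    P=np.array([plane('wrist',q[0],.012,p)[:2] for q in c],np.float32);print(cv2.minAreaRect(P),cv2.contourArea(c),cv2.boundingRect(c))
```

```text
1.6 [ 0.44983891 -0.05328776  0.22674184] [34.79770641 89.9256893  47.99101118] [ 1.82606343e+01 -9.79711342e-01 -2.59088601e+01 -4.06596899e-02
 -6.50063277e+01 -9.50501708e+01]
{'K': array([[309.70691629,   0.        , 323.52993134],
       [  0.        , 309.70691629, 201.32445695],
       [  0.        ,   0.        ,   1.        ]]), 'rvec': array([-1.84525497, -2.32896393, -0.29532564]), 'tvec': array([ 0.1555592 , -0.4432309 ,  0.28324291])}
[396. 199.]
[391. 294.]
[398. 123.]
[637. 296.]
[250. 220.]
((0.5912712216377258, 0.1353565901517868), (0.018471190705895424, 0.48525115847587585), 13.2179594039917) 1676.5 (261, 284, 290, 27)
((0.42230868339538574, 0.033180784434080124), (0.13498041033744812, 0.027990326285362244), 13.675840377807617) 2066.5 (385, 119, 25, 107)
```

View pics/w1.png

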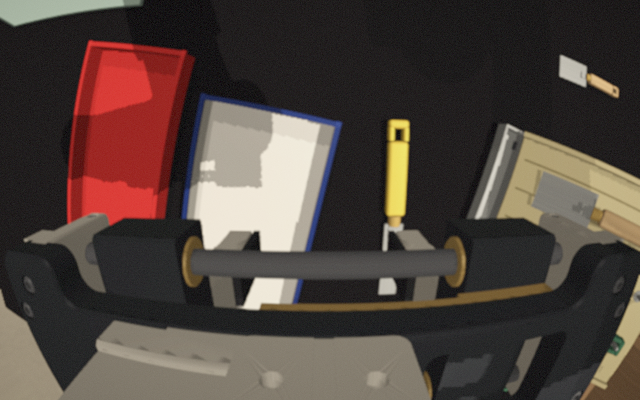

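The wrist picture shows the long knife ahead of the fingers (handle 398,165), with the white tray at (260,200), the red tray at (130,130) and the board edge with the wide knife at (565,195).

Request:
{"api": "carry_out", "payload": {"moves": [[1, 45, -20, 0, 0, 0.01, 60], [2, 85, -55, 0, 0, 0.01, 60], [2, 95, -105, 0, 0, 0.01, 60], [2, 95, -150, 0, 0, 0.01, 60], [2, 95, -150, 0, 0, 0.01, 60]]}}

```text
time_s: 2.15
tcp_pos: [0.4476, 0.0344, 0.0715]
eef_rot: [-169.3, 89.3, -156.0]
contact_force: [-0.9, -0.6, 0.6]
gripper_width: 0.0527
```

Run:
```python
from h import *
s=r.get_state();print(s['time_s'],s['tcp_pos'],s['eef_rot'],s['qd'])
p=r.camera_params('wrist')
im=r.capture('wrist');cv2.imwrite('pics/w2.png',im)
h=cv2.cvtColor(im,cv2.COLOR_BGR2HSV)
y=cv2.inRange(h,(18,130,90),(38,255,255))
for c in sorted(cv2.findContours(y,0,2)[0],key=cv2.contourArea)[-2:]:
    P=np.array([plane('wrist',q[0],.014,p)[:2] for q in c],np.float32);print(cv2.minAreaRect(P),cv2.contourArea(c),cv2.boundingRect(c))
    v=cv2.fitLine(P,2,0,.01,.01).ravel();print(v)
for X in [s['tcp_pos'],(.452,.0405,.016)]:print(proj('wrist',X,p))
```

```text
2.15 [0.44755362 0.0343835  0.07149612] [-169.28448652   89.34113326 -155.98028374] [-0.70696633 -4.71255413  6.04987262  2.26714528 -8.39006364  0.08141947]
((0.5072872042655945, 0.10659846663475037), (0.01020537968724966, 0.28038090467453003), 13.437414169311523) 1361.0 (226, 287, 304, 24)
[ 0.2412284  -0.97046834  0.5104501   0.09881531]
((0.4148617386817932, 0.03190385922789574), (0.11750975251197815, 0.025719162076711655), 13.373028755187988) 5566.0 (314, 90, 38, 162)
[0.958934   0.28362924 0.40239337 0.02938132]
[325.15203539 247.63985267]
[331.69717015 226.01770413]
```

Request:
{"api": "carry_out", "payload": {"moves": [[0, 3, -30, 0, 0, 0, 60], [0, 3, -50, 0, 0, 0, 60], [0, 3, -60, 0, 0, 0, 60], [0, 3, -60, 0, 0, 0, 60]]}}

```text
time_s: 2.6
tcp_pos: [0.4524, 0.0394, 0.0173]
eef_rot: [-46.0, 90.0, -32.7]
contact_force: [-0.1, 0.8, 0.4]
gripper_width: 0.0526
```

Request:
{"api": "carry_out", "payload": {"moves": [[-1, 1, -8, 0, 0, 0, 60], [-1, 1, -14, 0, 0, 0, 60], [-1, 1, -14, 0, 0, 0, 60], [-1, 1, -14, 0, 0, 0, 15], [-1, 1, -14, 0, 0, 0, 5]], "squeeze": 20}}

```text
time_s: 3.1
tcp_pos: [0.451, 0.041, 0.0029]
eef_rot: [7.1, 90.0, 20.5]
contact_force: [0.2, 0.5, -0.1]
gripper_width: 0.0419
```

Request:
{"api": "carry_out", "payload": {"moves": [[0, 0, 0, 0, 0, 0, 5], [0, 0, 0, 0, 0, 0, 5], [0, 0, 0, 0, 0, 0, 5]]}}

```text
time_s: 3.4
tcp_pos: [0.4509, 0.0409, 0.0027]
eef_rot: [15.4, 90.0, 28.8]
contact_force: [0.1, 0.5, 1.5]
gripper_width: 0.0236
```

Request:
{"api": "carry_out", "payload": {"moves": [[0, 0, 15, 0, 0, 0, 5], [0, 0, 50, 0, 0, 0, 5], [5, -20, 90, 0, 0, -0.1, 5], [15, -65, 95, 0, 0, -0.18, 5], [25, -112, 95, 0, 0, -0.234, 5]]}}

```text
time_s: 3.9
tcp_pos: [0.4774, -0.0715, 0.0998]
eef_rot: [13.6, 89.7, 13.5]
contact_force: [1.2, 1.3, -0.8]
gripper_width: 0.0238
```

Request:
{"api": "carry_out", "payload": {"moves": [[12, -45, 0, 0, 0, 0, 5], [22, -85, 0, 0, 0, 0, 5], [25, -99, 0, 0, 0, 0, 5], [25, -99, 0, 0, 0, 0, 5], [25, -99, 0, 0, 0, 0, 5]]}}

```text
time_s: 4.4
tcp_pos: [0.5002, -0.17, 0.0971]
eef_rot: [165.6, 89.9, 165.5]
contact_force: [-0.4, -0.1, -0.8]
gripper_width: 0.0239
```

Run:
```python
from h import *
s=r.get_state();print(s['time_s'],s['tcp_pos'],R.from_euler('xyz',s['eef_rot'],degrees=True).as_matrix().round(3),s['gripper_width'],s['contact_force'])
p=r.camera_params('wrist');im=r.capture('wrist');cv2.imwrite('pics/w3.png',im)
import pickle;pickle.dump(p,open('w3.pkl','wb'))
```

```text
4.4 [ 0.50018166 -0.17002197  0.09714358] [[-0.001  0.001  1.   ]
 [ 0.     1.    -0.001]
 [-1.     0.    -0.001]] 0.02386635299303599 [-0.39492736 -0.09526011 -0.82526273]
```

View pics/w3.png

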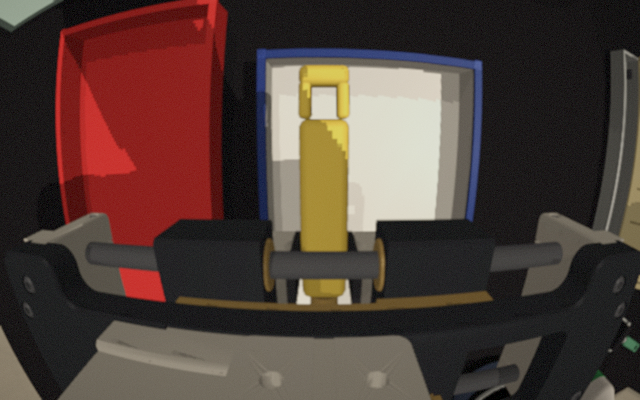

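The knife hangs aligned over the white tray, with the handle ring at (324,90) inside the rim corners at (257,50) and (480,62).

Run:
```python
from h import *
import pickle;p=pickle.load(open('w3.pkl','rb'))
for uv in[(257,50),(481,62),(62,32),(220,0)]:print(plane('wrist',uv,.035,p).round(4))
```

```text
[ 0.3784 -0.2184  0.035 ]
[ 0.3796 -0.0501  0.035 ]
[ 0.3247 -0.4178  0.035 ]
[ 0.3344 -0.2483  0.035 ]
```

Request:
{"api": "carry_out", "payload": {"moves": [[0, 0, -40, 0, 0, 0, 5], [0, 0, -70, 0, 0, 0, 5], [0, 0, -84, 0, 0, 0, 5], [0, 0, -84, 0, 0, 0, 5]]}}

```text
time_s: 4.85
tcp_pos: [0.4991, -0.1689, 0.0117]
eef_rot: [178.4, 89.8, 178.4]
contact_force: [-0.2, 0.4, -1.1]
gripper_width: 0.024
```

Request:
{"api": "carry_out", "payload": {"moves": [[0, 0, -3, 0, 0, 0, 5], [0, 0, -5, 0, 0, 0, 5], [0, 0, -5, 0, 0, 0, 5]]}}

```text
time_s: 5.15
tcp_pos: [0.5013, -0.1699, 0.0093]
eef_rot: [2.9, 89.9, 2.9]
contact_force: [0.2, -0.3, -0.2]
gripper_width: 0.0238
```

Request:
{"api": "carry_out", "payload": {"moves": [[0, 0, 0, 0, 0, 0, 38], [0, 0, 0, 0, 0, 0, 38], [0, 0, 0, 0, 0, 0, 38]]}}

```text
time_s: 5.45
tcp_pos: [0.501, -0.1702, 0.009]
eef_rot: [-1.0, 90.0, -1.0]
contact_force: [0.2, -0.3, 0.7]
gripper_width: 0.0325
```

Request:
{"api": "carry_out", "payload": {"moves": [[0, 0, 10, 0, 0, 0, 38], [0, 0, 40, 0, 0, 0, 38], [0, 0, 90, 0, 0, 0, 38], [0, 10, 140, 0, 0, 0, 60], [0, 50, 170, 0, 0, 0, 60]]}}

```text
time_s: 5.95
tcp_pos: [0.5019, -0.1222, 0.1827]
eef_rot: [-8.1, 89.7, -8.2]
contact_force: [-0.3, 1.0, -0.1]
gripper_width: 0.0441
```

Request:
{"api": "carry_out", "payload": {"moves": [[-5, 20, 20, 0, 0, 0.149, 80], [-15, 50, 40, 0, 0, 0.298, 80], [-25, 80, 55, 0, 0, 0.447, 80], [-33, 105, 60, 0, 0, 0.596, 80], [-40, 120, 60, 0, 0, 0.745, 80]]}}

```text
time_s: 6.45
tcp_pos: [0.4607, 0.0007, 0.2402]
eef_rot: [-21.4, 89.8, 21.6]
contact_force: [0.6, 0.1, -0.2]
gripper_width: 0.0703
```

Request:
{"api": "carry_out", "payload": {"moves": [[-10, 20, 0, 0, 0, 0.149, 80], [-20, 45, 0, 0, 0, 0.298, 80], [-30, 70, 0, 0, 0, 0.447, 80], [-40, 85, 0, 0, 0, 0.596, 80], [-45, 90, 0, 0, 0, 0.745, 80]]}}

```text
time_s: 6.95
tcp_pos: [0.415, 0.0902, 0.239]
eef_rot: [-42.5, 89.9, 43.3]
contact_force: [0.4, -0.0, 0.2]
gripper_width: 0.0699
```

Request:
{"api": "carry_out", "payload": {"moves": [[-5, 20, 0, 0.13, -0.007, 0.005, 80], [-10, 45, 0, 0.27, -0.015, 0.01, 80], [-17, 70, 0, 0.41, -0.022, 0.015, 80], [-22, 90, 0, 0.55, -0.03, 0.02, 80], [-25, 105, 0, 0.697, -0.038, 0.025, 80]]}}

```text
time_s: 7.45
tcp_pos: [0.3909, 0.196, 0.241]
eef_rot: [0.2, 49.6, 87.3]
contact_force: [-1.6, -0.6, -1.5]
gripper_width: 0.0701
```

Request:
{"api": "carry_out", "payload": {"moves": [[0, 0, 0, 0, 0, 0, 80]]}}

```text
time_s: 7.55
tcp_pos: [0.391, 0.1927, 0.2377]
eef_rot: [0.9, 49.7, 87.4]
contact_force: [0.5, -0.9, -0.6]
gripper_width: 0.0702
```

Run:
```python
from h import *
import pickle
s=r.get_state();print(s['time_s'],s['tcp_pos'],R.from_euler('xyz',s['eef_rot'],degrees=True).as_matrix().round(3),s['joints'],s['contact_force'])
p=r.camera_params('wrist');im=r.capture('wrist');cv2.imwrite('pics/w4.png',im);pickle.dump((p,s),open('w4.pkl','wb'))
for X in[(.3934,.3122,.129),(.397,.375,.18),(.4668,.3716,.18)]:print(proj('wrist',X,p))
```

```text
7.55 [0.39096691 0.19272324 0.23772634] [[ 0.029 -0.998  0.051]
 [ 0.646  0.058  0.761]
 [-0.763  0.011  0.647]] [ 13.71167775  -3.82055747 -22.56276208 -43.07521376 -65.35057561
  -0.63378665] [ 0.52585977 -0.90903182 -0.56409024]
[326.41502907 207.11891871]
[326.68631883 273.89886711]
[267.08953615 273.91072488]
```

View pics/w4.png

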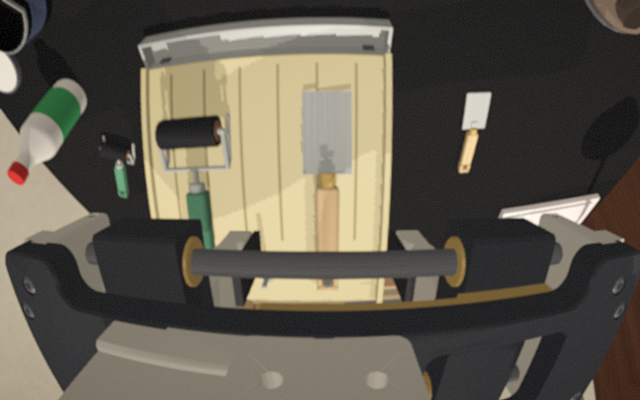

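The wrist view looks square onto the board. The knife blade tip is at (327,91), its handle axis at u≈327, and the roller handle is at about (200,215).

Run:
```python
from h import *
import pickle
p,s=pickle.load(open('w4.pkl','rb'))
O=np.array([.4624,.2914,.115]);n=np.array([-.0354,-.6415,.766])
xb=R.from_euler('z',-93.2,degrees=True).apply([np.cos(np.radians(40)),0,-np.sin(np.radians(40))]);yb=np.array([.9984,-.0558,0])
def face(uv,h=0):
    c,d=ray('wrist',uv,p);X=c+d*((O+h*n-c)@n)/(d@n);return X
for nm,uv,h in[('tipL',(303,91),.001),('tipR',(352,91),.001),('baseL',(303,171),.001),('baseR',(350,174),.001),('handle0 L',(316,190),.012),('handle0R',(338,190),.012),('boardBL',(148,68),0),('boardBR',(385,56),0),('rHandL',(188,192),.018),('rHandR',(210,192),.018),('forkL',(162,165),.006),('forkR',(228,167),.006),('rolL',(157,133),.022),('rolR',(221,131),.022)]:
    X=face(uv,h);print(nm,X.round(4),'slope,y',((X-O)@xb*1e3).round(1),((X-O)@yb*1e3).round(1))
T=np.array(s['tcp_pos']);print('tcp',(T-O)@xb,(T-O)@yb,(T-O)@n)
```

```text
tipL [0.4109 0.2169 0.0515] slope,y 100.0 -47.3
tipR [0.3615 0.2198 0.0517] slope,y 99.8 -96.8
baseL [0.4157 0.2799 0.1045] slope,y 17.5 -46.0
baseR [0.3671 0.2854 0.1069] slope,y 13.9 -94.8
handle0 L [0.4026 0.2873 0.1245] slope,y -0.4 -59.4
handle0R [0.3804 0.2887 0.1246] slope,y -0.6 -81.7
boardBL [0.5856 0.1757 0.0238] slope,y 141.9 129.5
boardBR [0.3252 0.1929 0.0262] slope,y 138.2 -131.5
rHandL [0.5381 0.2749 0.1282] slope,y 0.9 76.5
rHandR [0.5125 0.2767 0.1285] slope,y 0.4 50.8
forkL [0.5729 0.2586 0.1005] slope,y 29.7 112.2
forkR [0.4938 0.2672 0.104 ] slope,y 24.3 32.7
rolL [0.565  0.221  0.0895] slope,y 65.8 106.4
rolR [0.492  0.2275 0.0916] slope,y 62.6 33.1
tcp -0.00035944348193462153 -0.06581263231767459 0.1598382523202681
```

Request:
{"api": "carry_out", "payload": {"moves": [[0, 31, -26, 0, 0, 0, 60], [0, 62, -52, 0, 0, 0, 60], [0, 94, -78, 0, 0, 0, 60], [0, 94, -78, 0, 0, 0, 60], [0, 94, -78, 0, 0, 0, 60]]}}

```text
time_s: 8.1
tcp_pos: [0.3899, 0.2891, 0.1602]
eef_rot: [0.8, 50.2, 87.9]
contact_force: [1.2, -1.1, 0.4]
gripper_width: 0.0528
```

```bash
cat >> h.py <<'E'
O=np.array([.4624,.2914,.115]);n=np.array([-.0354,-.6415,.766]);yb=np.array([.9984,-.0558,0]);xb=np.array([-.0428,-.7648,-.6428])
def bf():
    s=r.get_state();d=(np.array(s['tcp_pos'])-O)*1e3;M=R.from_euler('xyz',s['eef_rot'],degrees=True).as_matrix()
    print(s['time_s'],'slope,y,n',(d@xb).round(1),(d@yb).round(1),(d@n).round(1),'tool x',M[:,0].round(3),'y',M[:,1].round(3),'F',np.round(s['contact_force'],1),s['gripper_width'])
E
python3 -c "from h import *;bf()"
```

```text
8.1 slope,y,n -24.2 -72.2 38.7 tool x [ 0.023  0.64  -0.768] y [-0.999  0.047  0.009] F [ 1.2 -1.1  0.4] 0.05278318033467664
```

Request:
{"api": "carry_out", "payload": {"moves": [[2, 10, -14, 0, 0, 0, 60], [2, 20, -27, 0, 0, 0, 60], [2, 20, -27, 0, 0, 0, 60], [2, 20, -27, 0, 0, 0, 60]]}}

```text
time_s: 8.5
tcp_pos: [0.3928, 0.3081, 0.1333]
eef_rot: [0.8, 50.1, 87.7]
contact_force: [0.2, 0.5, 1.0]
gripper_width: 0.0528
```

```bash
python3 -c "from h import *;bf()"
```

```text
8.5 slope,y,n -21.6 -70.5 5.8 tool x [ 0.026  0.642 -0.767] y [-0.999  0.051  0.009] F [0.2 0.5 1. ] 0.052792222251855384
```

Request:
{"api": "carry_out", "payload": {"moves": [[0, 1.5, -1.5, 0, 0, 0, 40], [0, 1.5, -1.5, 0, 0, 0, 15], [0, 1.5, -1.5, 0, 0, 0, 5], [0, 1.5, -1.5, 0, 0, 0, 5], [0, 1.5, -1.5, 0, 0, 0, 5]], "squeeze": 25}}

```text
time_s: 9.0
tcp_pos: [0.3929, 0.3096, 0.1319]
eef_rot: [0.7, 50.0, 87.6]
contact_force: [0.6, -0.9, 2.2]
gripper_width: 0.0238
```

Request:
{"api": "carry_out", "payload": {"moves": [[0, 0, 0, 0, 0, 0, 5], [0, 0, 0, 0, 0, 0, 5]]}}

```text
time_s: 9.2
tcp_pos: [0.3929, 0.3096, 0.1318]
eef_rot: [0.7, 50.0, 87.6]
contact_force: [-1.8, -3.0, 3.8]
gripper_width: 0.0235
```

```bash
python3 -c "from h import *;bf()"
```

```text
9.2 slope,y,n -21.8 -70.4 3.7 tool x [ 0.027  0.642 -0.766] y [-0.999  0.052  0.008] F [-1.8 -3.   3.8] 0.023502226727861685
```

Request:
{"api": "carry_out", "payload": {"moves": [[0, 0, 2.5, 0, 0, 0, 5], [0, -5.5, 9, 0, 0, 0, 5], [-1, -15, 20, 0, 0, 0, 5], [-1, -28, 36, 0, 0, 0, 5], [-2, -50, 65, 0, 0, 0, 5]]}}

```text
time_s: 9.7
tcp_pos: [0.3897, 0.2588, 0.1964]
eef_rot: [1.0, 50.1, 87.9]
contact_force: [1.8, 0.4, -1.3]
gripper_width: 0.0237
```

Run:
```python
from h import *
bf();crop(r.capture('scene'),'s5',300,440,120,255,5)
```

```text
9.7 slope,y,n -24.3 -70.8 85.9 tool x [ 0.024  0.641 -0.767] y [-0.999  0.051  0.011] F [ 1.8  0.4 -1.3] 0.023734693954988933
```

View pics/s5.png

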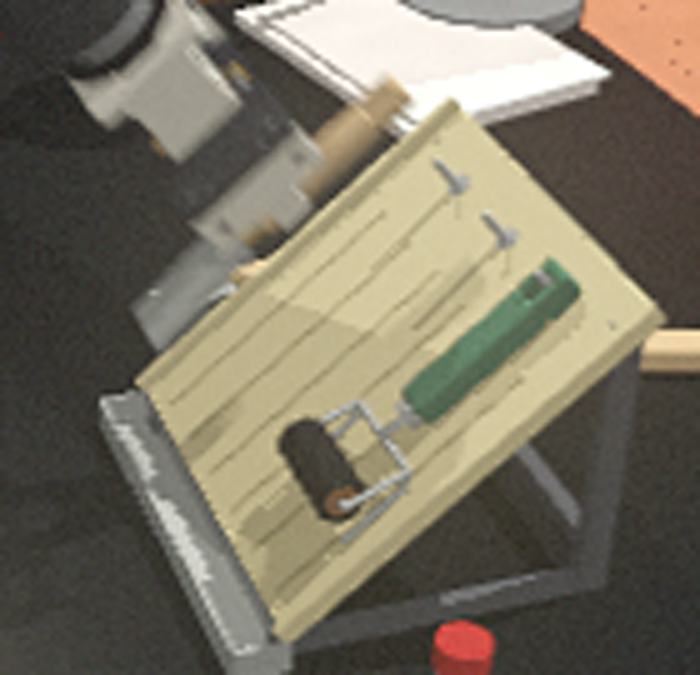

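The wide knife is clear of its peg (top peg at 450,178 is empty) and the roller has not moved. Now I level it and carry it to the white tray.

Request:
{"api": "carry_out", "payload": {"moves": [[2, -20, 20, -0.14, 0.008, 0, 5], [5, -40, 40, -0.28, 0.016, 0, 5], [8, -60, 50, -0.42, 0.024, 0, 5], [10, -80, 55, -0.56, 0.031, 0, 5], [10, -90, 55, -0.697, 0.038, 0, 5]]}}

```text
time_s: 10.25
tcp_pos: [0.4018, 0.1685, 0.255]
eef_rot: [137.1, 89.8, -136.3]
contact_force: [-0.7, -0.3, -2.0]
gripper_width: 0.0237
```

Request:
{"api": "carry_out", "payload": {"moves": [[10, -20, 0, 0, 0, -0.149, 5], [20, -40, 0, 0, 0, -0.298, 5], [30, -65, 0, 0, 0, -0.447, 5], [40, -90, 0, 0, 0, -0.596, 5], [50, -110, 0, 0, 0, -0.745, 5]]}}

```text
time_s: 10.75
tcp_pos: [0.4508, 0.0579, 0.2526]
eef_rot: [85.2, 89.6, 128.7]
contact_force: [0.8, 0.5, -0.7]
gripper_width: 0.0237
```

Request:
{"api": "carry_out", "payload": {"moves": [[20, -35, 0, 0, 0, -0.149, 5], [40, -70, -10, 0, 0, -0.298, 5], [60, -105, -40, 0, 0, -0.447, 5], [75, -140, -70, 0, 0, -0.596, 5], [85, -160, -100, 0, 0, -0.745, 5]]}}

```text
time_s: 11.25
tcp_pos: [0.5363, -0.1033, 0.1515]
eef_rot: [81.5, 89.5, 82.3]
contact_force: [1.2, 0.8, -0.8]
gripper_width: 0.0239
```

Request:
{"api": "carry_out", "payload": {"moves": [[0, 0, 0, 0, 0, -0.03, 5], [0, 0, 0, 0, 0, -0.03, 5]]}}

```text
time_s: 11.45
tcp_pos: [0.5351, -0.1018, 0.1513]
eef_rot: [103.9, 89.6, 103.4]
contact_force: [1.2, -1.2, -1.3]
gripper_width: 0.024
```

Run:
```python
from h import *
import pickle
s=r.get_state();print(s['time_s'],s['tcp_pos'],R.from_euler('xyz',s['eef_rot'],degrees=True).as_matrix().round(3),s['gripper_width'],s['contact_force'])
p=r.camera_params('wrist');im=r.capture('wrist');cv2.imwrite('pics/w6.png',im);pickle.dump((p,s),open('w6.pkl','wb'))
```

```text
11.45 [ 0.53511875 -0.10180456  0.15125374] [[-0.002  0.01   1.   ]
 [ 0.008  1.    -0.01 ]
 [-1.     0.008 -0.002]] 0.02402718041331148 [ 1.15284428 -1.24422944 -1.34643087]
```

View pics/w6.png

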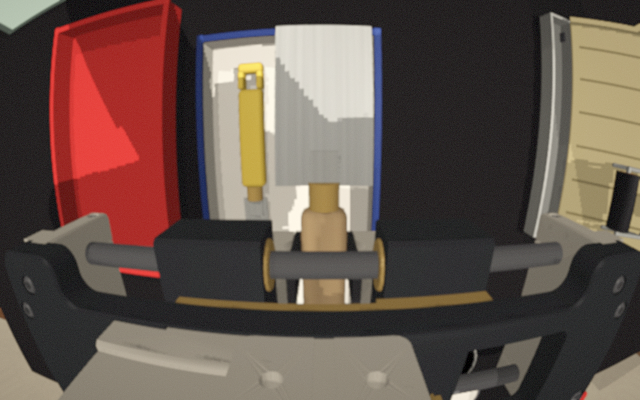

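The wide knife is centred over its half of the white tray (blade 275–373 px across) and the long knife lies flat at (252,125).

Request:
{"api": "carry_out", "payload": {"moves": [[0, -2, -45, -0.008, 0, 0, 5], [0, -2, -85, -0.008, 0, 0, 5], [0, -2, -115, -0.008, 0, 0, 5], [0, -2, -134, -0.008, 0, 0, 5], [0, -2, -134, -0.008, 0, 0, 5]]}}

```text
time_s: 12.0
tcp_pos: [0.5346, -0.1019, 0.0165]
eef_rot: [-179.1, 89.8, -179.4]
contact_force: [0.0, 0.2, -0.4]
gripper_width: 0.0235
```

Request:
{"api": "carry_out", "payload": {"moves": [[0, 0, -4, 0, 0, 0, 5], [0, 0, -7, 0, 0, 0, 5], [0, 0, -7, 0, 0, 0, 5], [0, 0, -7, 0, 0, 0, 5]]}}

```text
time_s: 12.4
tcp_pos: [0.5363, -0.1021, 0.0115]
eef_rot: [20.5, 89.9, 20.1]
contact_force: [-0.2, -0.3, -0.9]
gripper_width: 0.0238
```

Request:
{"api": "carry_out", "payload": {"moves": [[0, 0, -2, 0, 0, 0, 5], [0, 0, -3.5, 0, 0, 0, 5], [0, 0, -3.5, 0, 0, 0, 5]]}}

```text
time_s: 12.7
tcp_pos: [0.5365, -0.1022, 0.0091]
eef_rot: [4.6, 89.9, 4.2]
contact_force: [-5.8, 2.6, 18.5]
gripper_width: 0.0236
```

Request:
{"api": "carry_out", "payload": {"moves": [[0, 0, 0.7, 0, 0, 0, 10], [0, 0, 0.7, 0, 0, 0, 40], [0, 0, 0.7, 0, 0, 0, 40], [0, 0, 0.7, 0, 0, 0, 40]]}}

```text
time_s: 13.1
tcp_pos: [0.5357, -0.1023, 0.0077]
eef_rot: [114.9, 90.0, 114.5]
contact_force: [-0.5, 0.2, -0.6]
gripper_width: 0.0347
```

Request:
{"api": "carry_out", "payload": {"moves": [[0, 0, 5, 0, 0, 0, 40], [0, 0, 40, 0, 0, 0, 40], [0, 0, 90, 0, 0, 0, 40], [0, 0, 140, 0, 0, 0, 40], [0, 30, 170, 0, 0, 0, 70]]}}

```text
time_s: 13.6
tcp_pos: [0.5369, -0.0737, 0.1821]
eef_rot: [1.7, 89.8, 1.2]
contact_force: [1.2, 0.1, 0.6]
gripper_width: 0.0391
```

Run:
```python
from h import *
s=r.get_state();print(s['time_s'],s['tcp_pos'],s['gripper_width'],s['contact_force'])
im=r.capture('wrist');a=cv2.imread('pics/w6.png')
cv2.imwrite('pics/w7.png',im)
```

```text
13.6 [ 0.53693039 -0.07369647  0.18209475] 0.03906890743892554 [1.15353185 0.06256253 0.62304545]
```

View pics/w7.png

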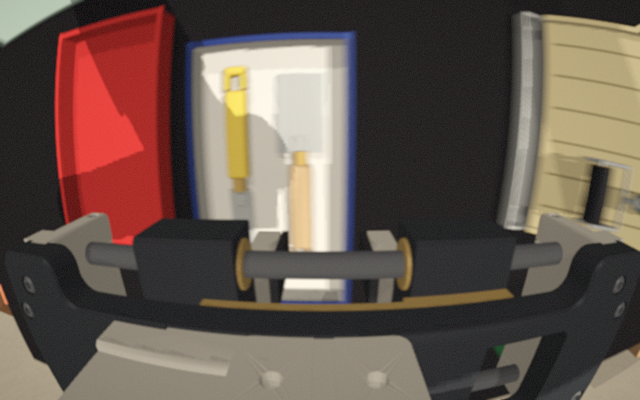

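Both knives lie flat in the white tray. Next is the roller.

Request:
{"api": "carry_out", "payload": {"moves": [[0, 15, 20, 0, 0, 0.149, 70], [0, 30, 40, 0, 0, 0.298, 70], [0, 45, 55, 0, 0, 0.447, 70], [0, 65, 58, 0, 0, 0.596, 70], [0, 80, 58, 0, 0, 0.745, 70]]}}

```text
time_s: 14.15
tcp_pos: [0.536, 0.0087, 0.2369]
eef_rot: [-8.1, 89.9, 34.5]
contact_force: [0.2, 0.5, 0.2]
gripper_width: 0.061
```

Request:
{"api": "carry_out", "payload": {"moves": [[-1, 20, 0, 0, 0, 0.149, 70], [-2, 40, 0, 0, 0, 0.298, 70], [-3, 60, 0, 0, 0, 0.447, 70], [-4, 80, 0, 0, 0, 0.596, 70], [-5, 90, 0, 0, 0, 0.745, 70]]}}

```text
time_s: 14.65
tcp_pos: [0.5306, 0.0991, 0.2358]
eef_rot: [89.2, 90.0, 174.5]
contact_force: [-0.7, -0.4, 0.6]
gripper_width: 0.0613
```

Request:
{"api": "carry_out", "payload": {"moves": [[-2, 20, 0, 0.13, -0.007, 0.01, 70], [-4, 40, 0, 0.27, -0.015, 0.015, 70], [-5, 60, 0, 0.41, -0.022, 0.02, 70], [-6, 80, 0, 0.55, -0.03, 0.02, 70], [-7, 89, 0, 0.697, -0.038, 0.025, 70]]}}

```text
time_s: 15.15
tcp_pos: [0.5243, 0.1887, 0.2379]
eef_rot: [0.8, 49.6, 87.5]
contact_force: [-1.1, 0.1, -1.2]
gripper_width: 0.0614
```

Request:
{"api": "carry_out", "payload": {"moves": [[0, 0, 0, 0, 0, 0, 70], [0, 0, 0, 0, 0, 0, 70]]}}

```text
time_s: 15.35
tcp_pos: [0.5244, 0.1847, 0.2353]
eef_rot: [1.3, 50.2, 87.6]
contact_force: [0.2, 0.4, 0.3]
gripper_width: 0.0613
```

Run:
```python
from h import *
import pickle
bf()
p=r.camera_params('wrist');im=r.capture('wrist');cv2.imwrite('pics/w8.png',im);pickle.dump(p,open('w8.pkl','wb'))
def face(uv,h):
    c,d=ray('wrist',uv,p);X=c+d*((O+h*n-c)@n)/(d@n)-O;return [1e3*X@xb,1e3*X@yb]
h=cv2.cvtColor(im,cv2.COLOR_BGR2HSV)
g=cv2.inRange(h,(60,70,40),(90,255,200))
for c in sorted(cv2.findContours(g,0,2)[0],key=cv2.contourArea)[-3:]:
    if cv2.contourArea(c)<100: continue
    P=np.array([face(q[0],.016) for q in c],np.float32);print('green',cv2.boundingRect(c),cv2.minAreaRect(P),cv2.boundingRect(P))
k=cv2.inRange(h,(0,0,0),(180,255,60))
k[:90]=0;k[190:]=0
for c in sorted(cv2.findContours(k,0,2)[0],key=cv2.contourArea)[-3:]:
    P=np.array([face(q[0],.025) for q in c],np.float32);print('dark',cv2.boundingRect(c),cv2.contourArea(c),cv2.minAreaRect(P))
for nm,o in(('pred origin',(-22,70)),('peg',(-105,70))):print(nm,proj('wrist',O+(o[0]*xb+o[1]*yb)/1e3,p))
print('bottle',plane('side',(233,206),0),plane('scene',(388,297),0))
```

```text
15.35 slope,y,n 1.6 67.8 158.3 tool x [ 0.027  0.639 -0.768] y [-0.998  0.06   0.015] F [0.2 0.4 0.3] 0.06131021888432167
green (177, 167, 15, 35) ((12.711822509765625, 214.09132385253906), (15.888392448425293, 36.444698333740234), 78.86558532714844) (-6, 203, 38, 22)
green (311, 196, 21, 56) ((-31.873552322387695, 69.30762481689453), (20.39980125427246, 59.73291778564453), 89.68323516845703) (-62, 58, 61, 22)
green (97, 73, 60, 59) ((115.92544555664062, 279.86236572265625), (79.80711364746094, 51.87172317504883), 56.64726638793945) (73, 241, 69, 87)
dark (36, 90, 70, 66) 1980.5 ((99.88064575195312, 380.6009216308594), (135.6914520263672, 77.15482330322266), 79.43846130371094)
dark (101, 90, 156, 100) 11127.5 ((61.97785949707031, 226.1846923828125), (190.84324645996094, 103.24817657470703), 88.31155395507812)
dark (502, 90, 138, 100) 13294.5 ((62.813804626464844, -267.8089904785156), (150.8932647705078, 291.44171142578125), 7.838209629058838)
pred origin [320.25009078 210.80031795]
peg [321.41184064 279.73146845]
bottle [0.74549166 0.21042774 0.        ] [0.76826492 0.1883304  0.        ]
```

View pics/w8.png

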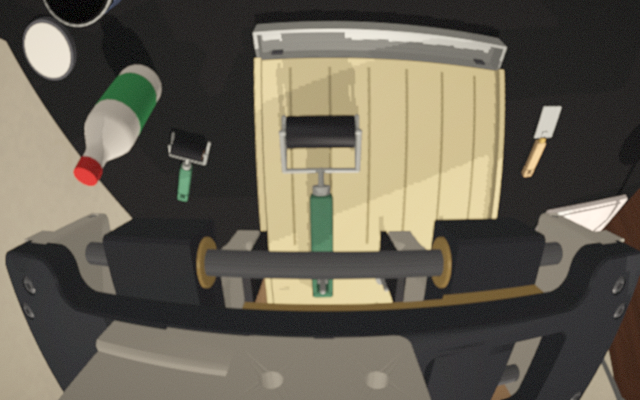

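The roller hangs straight: handle at u≈321, rubber at (320,130). It agrees with the predicted origin (320,211).

Request:
{"api": "carry_out", "payload": {"moves": [[2, 31, -25, 0, 0, 0, 60], [5, 62, -50, 0, 0, 0, 60], [7, 93, -75, 0, 0, 0, 60], [7, 93, -75, 0, 0, 0, 60], [7, 93, -75, 0, 0, 0, 60]]}}

```text
time_s: 15.9
tcp_pos: [0.5297, 0.2814, 0.1607]
eef_rot: [1.2, 50.1, 87.9]
contact_force: [0.9, -0.1, -0.3]
gripper_width: 0.0523
```

```bash
python3 -c "from h import *;bf()"
```

```text
15.9 slope,y,n -24.6 67.8 39.0 tool x [ 0.023  0.64  -0.768] y [-0.999  0.052  0.013] F [ 0.9 -0.1 -0.3] 0.052312685461408756
```

Request:
{"api": "carry_out", "payload": {"moves": [[2.5, 9, -14, 0, 0, 0, 60], [2.5, 19, -27, 0, 0, 0, 60], [2.5, 19, -27, 0, 0, 0, 60], [2.5, 19, -27, 0, 0, 0, 60]]}}

```text
time_s: 16.3
tcp_pos: [0.5331, 0.2986, 0.1333]
eef_rot: [1.3, 50.0, 87.7]
contact_force: [1.8, 0.1, -0.1]
gripper_width: 0.0526
```

```bash
python3 -c "from h import *;bf()"
```

```text
16.3 slope,y,n -20.4 70.2 6.9 tool x [ 0.025  0.642 -0.767] y [-0.998  0.057  0.014] F [ 1.8  0.1 -0.1] 0.0526260404179502
```

Request:
{"api": "carry_out", "payload": {"moves": [[-0.7, 2.5, -1.7, 0, 0, 0, 50], [-0.7, 2.5, -1.7, 0, 0, 0, 20], [-0.7, 2.5, -1.7, 0, 0, 0, 5], [-0.7, 2.5, -1.7, 0, 0, 0, 5], [-0.7, 2.5, -1.7, 0, 0, 0, 5]], "squeeze": 40}}

```text
time_s: 16.8
tcp_pos: [0.5327, 0.3011, 0.1324]
eef_rot: [1.2, 50.0, 87.6]
contact_force: [-0.3, -1.0, 0.6]
gripper_width: 0.0233
```

Request:
{"api": "carry_out", "payload": {"moves": [[0, 0, 0, 0, 0, 0, 5], [0, 0, 0, 0, 0, 0, 5]]}}

```text
time_s: 17.0
tcp_pos: [0.5327, 0.3011, 0.1324]
eef_rot: [1.2, 50.0, 87.6]
contact_force: [-1.0, -2.1, 3.0]
gripper_width: 0.0237
```

```bash
python3 -c "from h import *;bf()"
```

```text
17.0 slope,y,n -21.6 69.6 4.6 tool x [ 0.027  0.642 -0.766] y [-0.998  0.057  0.013] F [-1.  -2.1  3. ] 0.023667328338023746
```

Request:
{"api": "carry_out", "payload": {"moves": [[0, 0, 2.5, 0, 0, 0, 5], [0, -5.5, 9, 0, 0, 0, 5], [-1, -15, 20, 0, 0, 0, 5], [-1, -28, 36, 0, 0, 0, 5], [-2, -50, 65, 0, 0, 0, 5]]}}

```text
time_s: 17.5
tcp_pos: [0.5294, 0.2505, 0.1966]
eef_rot: [1.5, 50.1, 87.9]
contact_force: [-0.1, -0.3, -1.5]
gripper_width: 0.0238
```

Request:
{"api": "carry_out", "payload": {"moves": [[0, -20, 20, -0.14, 0.008, 0, 5], [0, -40, 40, -0.28, 0.016, 0, 5], [0, -60, 50, -0.42, 0.024, 0, 5], [0, -80, 55, -0.56, 0.031, 0, 5], [0, -90, 55, -0.697, 0.038, 0, 5]]}}

```text
time_s: 18.0
tcp_pos: [0.5315, 0.1596, 0.2559]
eef_rot: [137.7, 89.7, -136.2]
contact_force: [0.1, -0.3, -2.9]
gripper_width: 0.0239
```

Request:
{"api": "carry_out", "payload": {"moves": [[-2, -25, 0, 0, 0, -0.149, 5], [-4, -55, 0, 0, 0, -0.298, 5], [-6, -90, 0, 0, 0, -0.447, 5], [-8, -125, 0, 0, 0, -0.596, 5], [-10, -160, 0, 0, 0, -0.745, 5]]}}

```text
time_s: 18.5
tcp_pos: [0.52, -0.0006, 0.2531]
eef_rot: [85.9, 89.5, 129.1]
contact_force: [0.5, -0.1, -1.4]
gripper_width: 0.0235
```

Request:
{"api": "carry_out", "payload": {"moves": [[-4, -40, 0, 0, 0, -0.149, 5], [-8, -80, 0, 0, 0, -0.298, 5], [-12, -120, 0, 0, 0, -0.447, 5], [-16, -160, 0, 0, 0, -0.596, 5], [-20, -200, 0, 0, 0, -0.745, 5]]}}

```text
time_s: 19.0
tcp_pos: [0.4997, -0.2009, 0.2533]
eef_rot: [83.0, 89.5, 83.5]
contact_force: [1.6, 0.1, -0.7]
gripper_width: 0.0237
```

Request:
{"api": "carry_out", "payload": {"moves": [[-7, -40, -10, 0, 0, -0.083, 5], [-14, -80, -30, 0, 0, -0.083, 5], [-20, -115, -60, 0, 0, -0.083, 5], [-24, -135, -95, 0, 0, -0.083, 5], [-24, -141, -120, 0, 0, -0.083, 5]]}}

```text
time_s: 19.5
tcp_pos: [0.4745, -0.342, 0.1307]
eef_rot: [98.7, 89.5, 94.7]
contact_force: [-0.9, 0.8, -2.3]
gripper_width: 0.0238
```

Request:
{"api": "carry_out", "payload": {"moves": [[0, 0, 0, 0, 0, 0, 5], [0, 0, 0, 0, 0, 0, 5]]}}

```text
time_s: 19.7
tcp_pos: [0.4764, -0.3402, 0.1331]
eef_rot: [92.3, 89.5, 88.4]
contact_force: [0.4, 0.3, -0.9]
gripper_width: 0.0234
```

Run:
```python
from h import *
s=r.get_state();print(s['time_s'],s['tcp_pos'],R.from_euler('xyz',s['eef_rot'],degrees=True).as_matrix().round(3),s['gripper_width'],s['contact_force'])
im=r.capture('wrist');sc=r.capture('side')
a=cv2.resize(im,None,fx=.9,fy=.9)[:250];b=cv2.resize(sc[60:260,260:460],None,fx=1.7,fy=1.7)
o=np.zeros((250+340,576,3),np.uint8);o[:250]=a;o[250:,:340]=b;cv2.imwrite('pics/w9.png',o)
```

```text
19.7 [ 0.47642502 -0.34021846  0.13312692] [[ 0.     0.068  0.998]
 [ 0.008  0.998 -0.068]
 [-1.     0.008 -0.   ]] 0.02341090346205435 [ 0.39381433  0.29966547 -0.88503586]
```

View pics/w9.png

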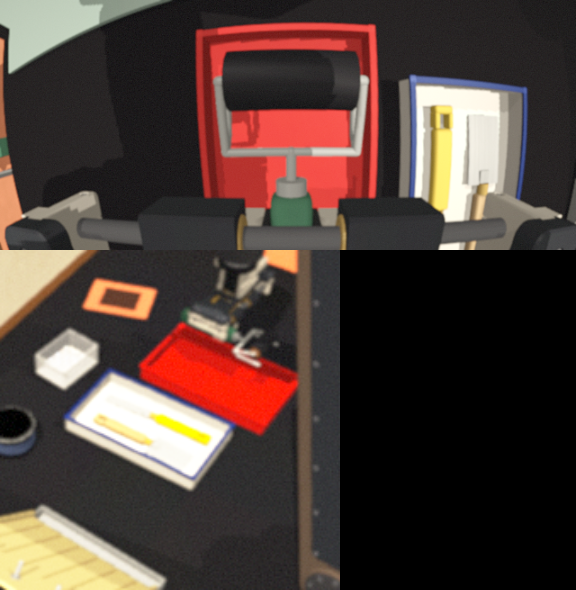

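The roller is centred over the red tray and both knives lie flat in the white tray. Now I lower it.

Request:
{"api": "carry_out", "payload": {"moves": [[-0.5, -1, -40, -0.008, 0, 0, 5], [-0.5, -1, -75, -0.008, 0, 0, 5], [-0.5, -1, -100, -0.008, 0, 0, 5], [-0.5, -1, -113, -0.008, 0, 0, 5], [-0.5, -1, -113, -0.008, 0, 0, 5]]}}

```text
time_s: 20.3
tcp_pos: [0.4762, -0.3403, 0.0189]
eef_rot: [121.5, 89.9, 117.7]
contact_force: [-0.3, 1.0, -1.8]
gripper_width: 0.0237
```

Request:
{"api": "carry_out", "payload": {"moves": [[0, 0, -3, 0, 0, 0, 5], [0, 0, -5, 0, 0, 0, 5], [0, 0, -5, 0, 0, 0, 5], [0, 0, -5, 0, 0, 0, 5]]}}

```text
time_s: 20.7
tcp_pos: [0.4766, -0.3409, 0.0149]
eef_rot: [13.2, 89.9, 9.4]
contact_force: [1.3, -0.3, -1.8]
gripper_width: 0.0238
```

Request:
{"api": "carry_out", "payload": {"moves": [[0, 0, -1.5, 0, 0, 0, 5], [0, 0, -3, 0, 0, 0, 5], [0, 0, -3, 0, 0, 0, 5]]}}

```text
time_s: 21.0
tcp_pos: [0.4759, -0.3407, 0.0109]
eef_rot: [88.6, 89.9, 84.7]
contact_force: [-0.1, 1.2, -0.8]
gripper_width: 0.0239
```

Request:
{"api": "carry_out", "payload": {"moves": [[0, 0, -1, 0, 0, 0, 5], [0, 0, -1, 0, 0, 0, 5], [0, 0, -1, 0, 0, 0, 5]]}}

```text
time_s: 21.3
tcp_pos: [0.4761, -0.3408, 0.0102]
eef_rot: [65.2, 90.0, 61.4]
contact_force: [-0.0, -0.5, -0.6]
gripper_width: 0.0236
```

Request:
{"api": "carry_out", "payload": {"moves": [[0, 0, -1, 0, 0, 0, 5], [0, 0, -1, 0, 0, 0, 5], [0, 0, -1, 0, 0, 0, 5]]}}

```text
time_s: 21.6
tcp_pos: [0.4761, -0.3408, 0.0099]
eef_rot: [41.0, 90.0, 37.2]
contact_force: [-1.9, 1.5, 6.8]
gripper_width: 0.024
```

Contact at about 7 N, so I release.

Request:
{"api": "carry_out", "payload": {"moves": [[0, 0, 0, 0, 0, 0, 25], [0, 0, 0, 0, 0, 0, 45], [0, 0, 0, 0, 0, 0, 45], [0, 0, 0, 0, 0, 0, 45]]}}

```text
time_s: 22.0
tcp_pos: [0.4762, -0.3408, 0.0091]
eef_rot: [54.7, 89.9, 50.9]
contact_force: [0.1, 0.9, 0.3]
gripper_width: 0.0382
```

Request:
{"api": "carry_out", "payload": {"moves": [[0, 0, 5, 0, 0, 0, 45], [0, 0, 40, 0, 0, 0, 45], [0, 0, 90, 0, 0, 0, 45], [0, 0, 140, 0, 0, 0, 45], [0, -20, 180, 0, 0, 0, 45]]}}

```text
time_s: 22.5
tcp_pos: [0.4765, -0.36, 0.1929]
eef_rot: [0.1, 89.8, -3.6]
contact_force: [1.8, -1.1, -0.0]
gripper_width: 0.0397
```

Request:
{"api": "carry_out", "payload": {"moves": [[-10, -40, 10, 0, 0, 0, 45], [-20, -80, 20, 0, 0, 0, 45], [-40, -120, 20, 0, 0, 0, 45], [-50, -150, 20, 0, 0, 0, 45], [-50, -150, 20, 0, 0, 0, 45]]}}

```text
time_s: 23.0
tcp_pos: [0.4241, -0.5139, 0.2088]
eef_rot: [127.2, 90.0, 123.2]
contact_force: [0.8, -0.3, -0.1]
gripper_width: 0.0398
```

Run:
```python
from h import *
s=r.get_state();print(s['time_s'],s['tcp_pos'],s['contact_force'])
sc=r.capture('scene');si=r.capture('side');cv2.imwrite('pics/fs.png',sc);cv2.imwrite('pics/fd.png',si)
# green handle, long knife, wide knife handle + bystander change
for nm,im,n0 in(('scene',sc,'pics/scene0.png'),('side',si,'pics/side0.png')):
    h=cv2.cvtColor(im,cv2.COLOR_BGR2HSV)
    roi=np.zeros(h.shape[:2],np.uint8)
    if nm=='scene':roi[225:330,120:215]=1
    else: roi[95:175,335:445]=1
    g=cv2.inRange(h,(55,60,30),(95,255,200))*roi
    k=cv2.inRange(h,(0,0,0),(180,255,55))*roi
    for t,m,z in(('green',g,.02),('dark',k,.03)):
        c=[c for c in cv2.findContours(m,0,2)[0] if cv2.contourArea(c)>15]
        for q in c:
            P=np.array([plane(nm,x[0],z)[:2] for x in q],np.float32);print(nm,t,cv2.boundingRect(q),[np.round(v,3) for v in cv2.minAreaRect(P)])
    d=cv2.absdiff(im,cv2.imread(n0)).max(2)
    B={'scene':dict(tin=(310,278,350,315),box=(207,313,263,362),bottle=(375,245,405,302)),'side':dict(tin=(250,150,283,182),box=(278,105,320,142),bottle=(218,165,246,210))}[nm]
    for t,(a,b,c,e) in B.items():print(nm,t,'changed px',(d[b:e,a:c]>60).sum(),d[b:e,a:c].mean().round(1))
```

```text
23.0 [ 0.42410118 -0.51385904  0.20878006] [ 0.82350368 -0.28027542 -0.13155881]
scene tin changed px 0 7.5
scene box changed px 0 3.9
scene bottle changed px 0 5.1
side green (365, 123, 28, 16) [array([ 0.512, -0.339]), array([0.024, 0.109]), np.float64(86.792)]
side dark (394, 153, 34, 22) [array([ 0.339, -0.244]), array([0.125, 0.097]), np.float64(33.021)]
side dark (405, 136, 10, 11) [array([ 0.391, -0.342]), array([0.056, 0.018]), np.float64(89.512)]
side dark (434, 95, 11, 80) [array([ 0.322, -0.444]), array([0.034, 0.425]), np.float64(22.75)]
side dark (335, 95, 94, 41) [array([ 0.533, -0.417]), array([0.369, 0.225]), np.float64(33.119)]
side tin changed px 0 6.7
side box changed px 0 5.5
side bottle changed px 0 9.2
```

```bash
python3 -c "
from plant import r
print(r.close_job())"
```

```text
the job is handed in; nothing more can be done
None
```

All three tools are put away and the job is handed in at 23 s of the 69 s allowed; the hand-in gave no verdict. The long knife and the wide knife lie in the white tray. The roller lies in the red tray on its wire feet. I lifted the wide knife and the roller straight off their pegs, square to the board face, before levelling and carrying them.

**Last checks:**
- **Knives:** the last wrist and side pictures showed both flat in the white tray.
- **Roller:** in the final side image its handle was at (0.512, −0.339) and its rubber at (0.391, −0.342), within a few millimetres of where it was meant to lie. The gripper reached the tray floor with the roller level at about 7 N. I did not view a picture after letting go, so the feet-down pose rests on these measurements.
- **Ink tin, swab box and bottle:** their areas in both fixed cameras showed no changed pixels.
- **Forces:** the highest reading was about 19 N, when the wide knife touched the tray floor.

**Not clean:** the scene camera's colour mask found neither the roller's handle nor its rubber in the red tray, so only the side view confirms its final place. The long knife settled the last 2 mm or so when released.

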